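# Set the stop pin in its shuttered bench socket

## Robot

A 6-joint arm with a two-finger parallel gripper is mounted at the origin on a cart in front of the work surface, level with it; the furniture and walls round the work are solid. World frame = base frame: x ahead of the robot, y to its left, z up, the work surface at z = 0. Lengths are in m, angles in degrees, forces in N, time in s.
With the tool pointing down it reaches from about 0.375 to 0.9 m from the base axis. Payload 3.1 kg.
Tool frame: the origin (TCP) lies on the centre line of the jaws, within the pads' length; the fingertips stand 8 mm ahead of it and the grasp point (between the pads) lies 11 mm behind it (bot.tip_extent is the distance from the TCP to the fingertips, in m); z points along the fingers, y is the line along which they close (so a half turn about z gives the same grasp; the last joint's range is limited). The gripper opens to 87 mm and grips with 3 to 60 N. Pads are 19 mm wide; open, the fingers measure 117 mm over their backs; the gripper's body (75 mm by 190 mm) begins 51 mm behind the grasp point.
Start: joints at [57.439, 30.224, 82.088, -0, 67.689, -10.227], TCP at [0.237, 0.578, 0.231] pointing down, gripper open.
Joint ranges: [-176.69, 176.69], [-43.24, 126.21], [12.49, 139.97], [-82, 262], [0, 151.66], [-163.58, 163.58]. Speed limits (degrees/s): [159.86, 159.86, 180, 180, 180, 180].

## Interface

Orientations are given as a 3x3 rotation matrix whose columns are the frame's x, y, z axes.
In Python, from rig import bot, vision, workorder gives the robot as it stands.
- The arm moves only by the shell command python3 -m handwheel 'ROWS'. ROWS is JSON, a list of rows, each an object with "delta_rot": the turn, a rotation vector about the tool's x, y, z in rad, a list of three; "xyz": the shift along the tool's x, y, z in mm, a list of three; "hand": the closure, from -1 (fully open) to 1 (shut). A call has exactly 5 rows; each row is the pose to reach, as a shift and turn from the pose commanded when the call began, along the tool's axes at that moment; what a row does not reach only later rows make up. A row lasts 1/8 s, in which the tool goes at most 62.5 mm and 10.7 degrees, less where a joint would pass 70% of its speed; a pose out of reach is approached as far as the arm can. A call with a gripper value outside its range is refused whole. The fingers move at their own pace and stop on an object; the grip force is fixed at half the most. Time passes only in rows, so rows that repeat a pose let the fingers close, or fill a call up. It gives the time, the measured TCP pose, the force, the opening and the grip force at its end, in the units of the state.
- bot.read_state(): the state, without advancing time (a new reading comes with each control period).
- vision.capture(name): name is "scene" or "top" or "wrist"; returns the picture (420x560x3 uint8, red, green, blue); there is no depth.
- vision.camera_model(name): a dict with "camera_matrix" (3x3 intrinsics, pixels), "camera_from_world" (4x4, takes a point from world to camera coordinates). Camera axes: x right, y up, looking along -z (the intrinsics and any distortion apply to the point x, -y, -z); pixel columns grow to the right and rows downward; lengths in m; the calibration is good to about 2 mm. A picture is of the moment at which its call begins: read the wrist's pose just before it. camera_model takes no time and is no camera call; for the wrist camera it gives the pose at the moment of the call.
- workorder.hand_in(): hands the job in; it is judged then, once.
The state is a dict: "time_s": time; "joint_positions": joint angles; "qvel": joint speeds; "tau": joint torques, N m; "position": TCP position; "tcp_rot": TCP orientation; "force": force on the tool from outside, world axes, zero at the start; "moment": the same for the moment, N m; "opening": opening from 0.0 (shut) to 1.0 (fully open); "grasp_force": force on a finger pad.
Only numpy, scipy, OpenCV 4.12 (cv2) and the standard library are available. Lean on these libraries where they do the work, as an engineer would, in place of code of your own. Each camera call takes 0.05 s, during which the arm holds its last target. There are 200 camera calls.

## Task

Set up the bench stop that tins are braced against: lift the steel stop pin out of its wooden holder, put it down through the spring dust shutter of the grey socket block and feel gently about on the floor of the well until the pin drops into the hidden blind hole. Push it fully home before you let go of it and leave it standing there, never bearing hard on the socket (well under 25 N), and leave the paint tin, the tape and the marker where they are.

Things in the scene. Friction and masses are not known exactly. Their poses are not given: they have to be found in the camera images.
- pin: Plain steel stop pin, 108 mm long, about 0.12 kg, upright in the holder at the start. Origin at the centre of its foot, z along the pin to its head. Round shank 12 mm across from 0 to 60 mm (foot chamfered 1.5 mm wide, 3 mm high), collar 25 mm across from 60 to 66 mm, square head 20 x 20 mm from 66 to 108 mm, faces square to x and y.
- pin_grip (a point): Place to grip the pin: on its axis in the square head, 90 mm above the foot; gripped there the fingertips stay clear of the socket block.
- pin_holder: Fixed wooden block 56 x 56 mm, 44 mm high; origin at the centre of its underside. One vertical hole in the middle of its top, 14 mm wide and 34 mm deep, in which the pin stands at the start with its foot 10 mm above the bench.
- socket: Fixed grey block 82 x 82 mm, 66 mm high; origin at the centre of its underside, z up. A well in its top spans x = -16 to +20 mm, y = -16 to +16 mm in its frame and is 40 mm deep. In the well's floor is the hidden hole. With the pin home its foot is 10 mm above this origin and its collar 4 mm above the block's top; up to 9 mm off the z axis the pin clears the walls.
- socket_mouth (a point): On the socket's z axis at its top, 66 mm above its origin: the steel dust shutter that closes the well, a light sprung flap hinged along the block's x = +19 mm edge. A pin pushed straight down here swings it into the well (less than 2 N); it then leans lightly on the pin.
- socket_floor (a point): On the socket's z axis, 26 mm above its origin: level of the well's steel floor, NOT the hole. The blind hole, 14 mm wide, 16 mm deep, 1 mm chamfer, is hidden and unmeasured: its centre is 4.5 to 6.5 mm off this axis in any direction, new each time. The floor is sprung: yields downwards from 2 to 3 N, 1 mm per 2 N, rigid after 5 mm; firm sideways. Pressing with about 5 N suffices.
- tin_quarter: Small open paint tin, 71 mm across, 66 mm high, standing loose on the bench; origin at the centre of its underside. A bystander.
- tape_black: Roll of tape lying flat and loose, 66 mm across, 19 mm high; origin at the centre of its underside. A bystander.
- marker_0: Marker pen lying loose, 123 mm long along its y axis, 18 mm thick; origin under its middle. A bystander.
There are look-alikes about, which are no part of the job. Several things have the shape of the pin_holder; the one meant has the colours described above.

How it is judged (in metres and radians):
On the way, in this order (a step that is already met when the one before it is completed fails the run):
1. the pin is lifted clear of its holder (z of pin in the frame of pin_holder above 0.05 m), for 0.1 s.
2. the pin's foot is through the shutter and down at the well's floor (z of pin in the frame of socket below 0.034 m and x of pin in the frame of socket between -0.013 and 0.013 m and y of pin in the frame of socket between -0.013 and 0.013 m), for 0.1 s.
3. the pin is pushed home in the hole while the gripper still holds it (z of pin in the frame of socket below 0.014 m and x of pin in the frame of socket between -0.013 and 0.013 m and y of pin in the frame of socket between -0.013 and 0.013 m and contact force between pin and the fingers above 0.5 N), for 0.1 s.
At the end, for the whole second after the job is handed in: The pin stands in the blind hole, at rest, released and within 0.2 rad of upright, its foot less than 14 mm above the socket's origin (12 of the hole's 16 mm deep or more) and within 13 mm of the socket's axis in its x and y (z of pin in the frame of socket below 0.014 m and x of pin in the frame of socket between -0.013 and 0.013 m and y of pin in the frame of socket between -0.013 and 0.013 m and angle between pin's own z axis and vertical below 0.2 rad and linear speed of pin below 0.03 m/s); the robot touches nothing.
It fails at once if the pin or the robot bears on the socket with more than 25 N (contact force between any of pin, the arm, the fingers and socket above 25 N).
It fails at once if the tin, the tape or the marker is moved more than 20 mm (distance of any of tin_quarter, tape_black, marker_0 from where it was at the start of the episode above 0.02 m).
It also fails if it takes over 64 s, if anything falls off the work surface, if the arm or the gripper's body presses on something with over 40 N, if the wrist force passes 120 N, or if a joint passes its speed limit or range.

## Working session

There is one attempt and no reset: what is moved stays moved. The work goes in short steps, Python scripts to look and compute and a shell command to move; the robot and the scene stay as the last step left them, time stands still between calls to the robot, and variables do not carry over. Pictures are saved under pics/ and viewed, at most 10 in all, crops included, and the job is handed in when it is done.

```bash
ls; mkdir -p pics; python3 - <<'E'
from rig import bot, vision
import cv2
for n in("scene","top"):
    cv2.imwrite(f"pics/{n}0.png",cv2.cvtColor(vision.capture(n),cv2.COLOR_RGB2BGR))
    m=vision.camera_model(n);print(n,m)
s=bot.read_state();print({k:s[k] for k in("time_s","position","tcp_rot","force","opening")})
E
```

```text
pics
scene {'camera_matrix': array([[492.47761404,   0.        , 273.13642453],
       [  0.        , 492.47761404, 206.46359054],
       [  0.        ,   0.        ,   1.        ]]), 'camera_from_world': array([[ 0.83630062, -0.54815186, -0.01143727, -0.39674284],
       [ 0.33070725,  0.48769313,  0.80795305, -0.30955035],
       [-0.43730309, -0.67947402,  0.58913586, -0.63702899],
       [ 0.        ,  0.        ,  0.        ,  1.        ]])}
top {'camera_matrix': array([[485.24058755,   0.        , 277.75116832],
       [  0.        , 485.24058755, 205.07561645],
       [  0.        ,   0.        ,   1.        ]]), 'camera_from_world': array([[-0.02374772, -0.99967485,  0.00928708,  0.14885049],
       [ 0.98862307, -0.02210298,  0.1487813 , -0.54742243],
       [-0.14852765,  0.01271464,  0.98882651, -1.16559476],
       [ 0.        ,  0.        ,  0.        ,  1.        ]])}
{'time_s': 0.1, 'position': array([0.23712276, 0.57757901, 0.22966383]), 'tcp_rot': array([[-9.24981538e-01,  3.80010593e-01, -1.05092652e-03],
       [ 3.80011893e-01,  9.24980108e-01, -1.66186241e-03],
       [ 3.40560802e-04, -1.93655663e-03, -9.99998067e-01]]), 'force': array([-0.03089913, -0.0975309 ,  0.27464843]), 'opening': 0.9959761204914909}
```

View pics/top0.png

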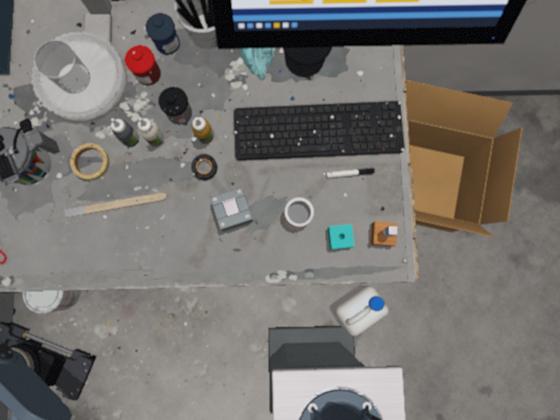

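View pics/scene0.png

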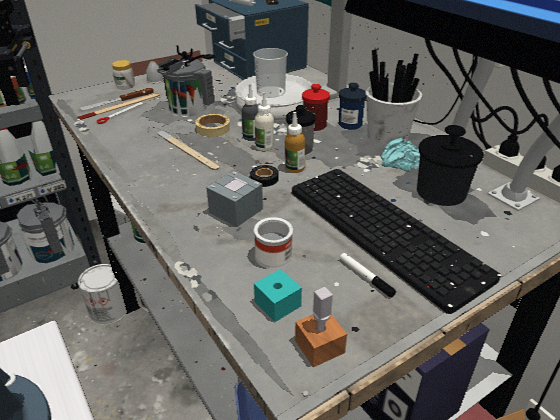

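Top view: the wooden holder with the pin is at (385,234). The teal block at (341,237) is an empty look-alike with the wrong colour. The grey socket is at (232,210), the tin at (298,212), the marker at (350,173) and the tape at (204,166). I'll confirm with one enlarged crop and measure from it.

```bash
cat >h.py <<'E'
import numpy as np, cv2
from rig import bot, vision
def ray(m,uv,z):
    K=m["camera_matrix"];T=m["camera_from_world"];R=T[:3,:3];c=-R.T@T[:3,3]
    d=np.linalg.inv(K)@[uv[0],uv[1],1.];d=R.T@(d*[1,-1,-1])
    return c+d*(z-c[2])/d[2]
def proj(m,p):
    q=m["camera_from_world"]@np.r_[p,1];q=m["camera_matrix"]@(q[:3]*[1,-1,-1]);return q[:2]/q[2]
def totool(s,p): # mm shift in tool axes from the TCP to world point p
    return s["tcp_rot"].T@(np.asarray(p)-s["position"])*1000
E
python3 - <<'E'
import cv2,numpy as np
from h import *
im=cv2.imread("pics/top0.png");m=vision.camera_model("top")
a=cv2.resize(im[205:265,320:410],None,fx=6,fy=6,interpolation=cv2.INTER_CUBIC)[:300,:540]
b=cv2.resize(im[183:237,204:260],None,fx=5,fy=5,interpolation=cv2.INTER_CUBIC)
c=np.zeros((580,540,3),np.uint8);c[:300]=a[:300];c[305:575,:280]=b
sc=cv2.imread("pics/scene0.png");d=cv2.resize(sc[165:225,200:270],None,fx=3.7,fy=4,interpolation=cv2.INTER_CUBIC)[:,:255];c[305:545,282:537]=d
cv2.imwrite("pics/crop.png",c)
hsv=cv2.cvtColor(im,cv2.COLOR_BGR2HSV)
k=cv2.inRange(hsv,(5,120,60),(20,255,255));k2=np.zeros_like(k);k2[215:255,365:405]=k[215:255,365:405]
print(cv2.minAreaRect(cv2.findNonZero(k2)))
print("holder guess",ray(m,(385,234),.044),"pinhead",ray(m,(392,231),.118),"socket",ray(m,(232,207),.066))
E
```

```text
((383.37908935546875, 233.41896057128906), (24.269683837890625, 22.971303939819336), 2.8624050617218018)
holder guess [ 0.47230487 -0.12586218  0.044     ] pinhead [ 0.47260176 -0.12518375  0.118     ] socket [0.54460132 0.24768602 0.066     ]
```

View pics/crop.png

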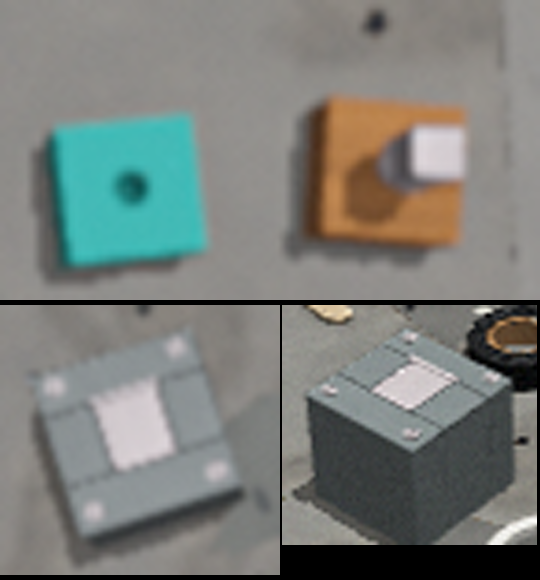

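The crop confirms it. The pin's square head is at about (393,230.5), over the brown wooden holder at about (384,233), and the teal block is a decoy. The socket's screws centre on (231,207.7), with the hinge edge on its far side and yaw about +18°. Now moving over the pin.

```bash
python3 -m handwheel '[{"delta_rot":[0,0,-0.1],"xyz":[-30,-35,0],"hand":-1},{"delta_rot":[0,0,-0.2],"xyz":[-65,-75,0],"hand":-1},{"delta_rot":[0,0,-0.307],"xyz":[-100,-115,0],"hand":-1},{"delta_rot":[0,0,-0.307],"xyz":[-135,-155,0],"hand":-1},{"delta_rot":[0,0,-0.307],"xyz":[-170,-195,0],"hand":-1}]'
python3 - <<'E'
from h import *
s=bot.read_state();m=vision.camera_model("top")
p=ray(m,(393.3,230.5),.118);print("pin",p,"socket",ray(m,(230.9,207.7),.066),s["position"],s["tcp_rot"][:,1],totool(s,[p[0],p[1],.23]))
E
```

```text
time_s: 0.72
position: [0.3208, 0.3315, 0.2304]
tcp_rot: [[-0.997, 0.082, -0.0], [0.082, 0.997, -0.0], [0.0, -0.0, -1.0]]
force: [0.4, 0.8, 0.4]
opening: 0.999
grasp_force: 0.0
pin [ 0.4736904  -0.12826087  0.118     ] socket [0.54294383 0.25036978 0.066     ] [0.32076316 0.33148647 0.23036228] [ 8.21747002e-02  9.96617897e-01 -2.93546745e-04] [-190.18966888 -445.62557339    0.48137431]
```

```bash
python3 -m handwheel '[{"delta_rot":[0,0,0],"xyz":[-23,-54,0],"hand":-1},{"delta_rot":[0,0,0],"xyz":[-46,-108,0],"hand":-1},{"delta_rot":[0,0,0],"xyz":[-69,-162,0],"hand":-1},{"delta_rot":[0,0,0],"xyz":[-92,-216,0],"hand":-1},{"delta_rot":[0,0,0],"xyz":[-110,-260,0],"hand":-1}]'
python3 -m handwheel '[{"delta_rot":[0,0,0],"xyz":[-23,-54,0],"hand":-1},{"delta_rot":[0,0,0],"xyz":[-46,-108,0],"hand":-1},{"delta_rot":[0,0,0],"xyz":[-69,-162,0],"hand":-1},{"delta_rot":[0,0,0],"xyz":[-80,-185,0],"hand":-1},{"delta_rot":[0,0,0],"xyz":[-80,-185,0],"hand":-1}]'
python3 - <<'E'
from h import *
m=vision.camera_model("wrist");s=bot.read_state();im=vision.capture("wrist")
cv2.imwrite("pics/w1.png",cv2.cvtColor(im,cv2.COLOR_RGB2BGR))
print(s["position"],"expected head px",proj(m,[.4737,-.1283,.118]),"holder",proj(m,[.4737,-.1283,.044]))
E
```

```text
time_s: 1.35
position: [0.4091, 0.0628, 0.2305]
tcp_rot: [[-0.996, 0.084, 0.0], [0.084, 0.996, -0.0], [-0.0, -0.0, -1.0]]
force: [0.3, 0.8, 0.7]
opening: 0.997
grasp_force: 0.0
time_s: 1.98
position: [0.4733, -0.127, 0.2302]
tcp_rot: [[-0.996, 0.085, -0.001], [0.085, 0.996, 0.001], [0.001, 0.001, -1.0]]
force: [-0.6, 0.7, -0.2]
opening: 0.995
grasp_force: 0.0
[ 0.47334412 -0.12700364  0.23015316] expected head px [277.47871095 206.65709089] holder [277.66608631 188.78941664]
```

View pics/w1.png

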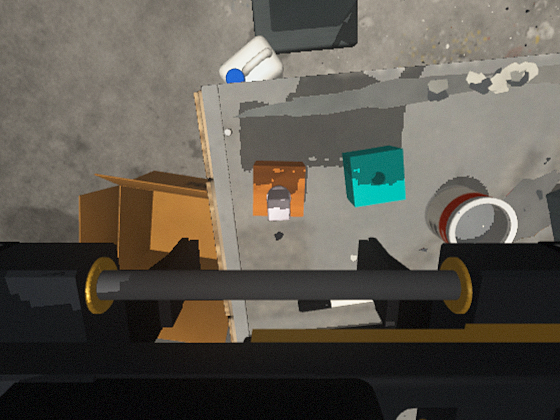

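The wrist view shows the pin head's bright top face at about (278,213) on the brown holder, with the teal decoy to the right. I'll segment the face to refine the position.

```bash
python3 - <<'E'
from h import *
m=vision.camera_model("wrist");s=bot.read_state();im=cv2.imread("pics/w1.png")
g=im[195:228,258:298];k=(g.min(2)>150).astype(np.uint8)
n,l,st,c=cv2.connectedComponentsWithStats(k);i=1+st[1:,4].argmax();print(st[i],c[i]+[258,195])
r=cv2.minAreaRect(cv2.findNonZero((l==i).astype(np.uint8)));print(r)
b=cv2.boxPoints(r)+[258,195];P=np.array([ray(m,q,.118) for q in b]);print(P)
print(P.mean(0), s["position"]); o=P.mean(0)
print(totool(s,[o[0],o[1],.089]))
E
```

```text
[ 10  12  22  14 270] [277.97777778 213.77037037]
((20.5, 18.5), (13.0, 21.0), 90.0)
[[ 0.47211307 -0.13471989  0.118     ]
 [ 0.47365465 -0.11658265  0.118     ]
 [ 0.48543187 -0.11747676  0.118     ]
 [ 0.48387268 -0.13581785  0.118     ]]
[ 0.47876807 -0.12614929  0.118     ] [ 0.47235504 -0.12533652  0.23002807]
[ -6.74813723  -0.49987247 141.01389203]
```

```bash
python3 -m handwheel '[{"delta_rot":[0,0,0],"xyz":[-2,0,35],"hand":-1},{"delta_rot":[0,0,0],"xyz":[-2,0,75],"hand":-1},{"delta_rot":[0,0,0],"xyz":[-2,0,115],"hand":-1},{"delta_rot":[0,0,0],"xyz":[-2,0,141],"hand":-1},{"delta_rot":[0,0,0],"xyz":[-2,0,141],"hand":-1}]'
python3 -m handwheel '[{"delta_rot":[0,0,0],"xyz":[0,0,0],"hand":1},{"delta_rot":[0,0,0],"xyz":[0,0,0],"hand":1},{"delta_rot":[0,0,0],"xyz":[0,0,0],"hand":1},{"delta_rot":[0,0,0],"xyz":[0,0,0],"hand":1},{"delta_rot":[0,0,0],"xyz":[0,0,0],"hand":1}]'
```

```text
time_s: 2.65
position: [0.4728, -0.1232, 0.0882]
tcp_rot: [[-0.997, 0.08, -0.006], [0.08, 0.997, 0.003], [0.006, 0.003, -1.0]]
force: [-0.3, -0.3, -0.2]
opening: 1.001
grasp_force: 0.0
time_s: 3.28
position: [0.4752, -0.1263, 0.0898]
tcp_rot: [[-0.997, 0.083, 0.0], [0.083, 0.997, -0.0], [-0.0, -0.0, -1.0]]
force: [-0.2, -0.0, -0.4]
opening: 0.518
grasp_force: 0.0
```

```bash
for i in 1 ; do python3 -m handwheel '[{"delta_rot":[0,0,0],"xyz":[0,0,0],"hand":1},{"delta_rot":[0,0,0],"xyz":[0,0,0],"hand":1},{"delta_rot":[0,0,0],"xyz":[0,0,0],"hand":1},{"delta_rot":[0,0,0],"xyz":[0,0,0],"hand":1},{"delta_rot":[0,0,0],"xyz":[0,0,0],"hand":1}]'; done
```

```text
time_s: 3.9
position: [0.4752, -0.1262, 0.0895]
tcp_rot: [[-0.997, 0.083, 0.0], [0.083, 0.997, -0.0], [-0.0, -0.0, -1.0]]
force: [0.1, 0.5, -1.2]
opening: 0.227
grasp_force: 29.9
```

Gripped (opening 20 mm, 30 N). Lifting.

```bash
python3 -m handwheel '[{"delta_rot":[0,0,0],"xyz":[0,0,-10],"hand":1},{"delta_rot":[0,0,0],"xyz":[0,0,-30],"hand":1},{"delta_rot":[0,0,0],"xyz":[0,0,-60],"hand":1},{"delta_rot":[0,0,0],"xyz":[0,0,-95],"hand":1},{"delta_rot":[0,0,0],"xyz":[0,0,-110],"hand":1}]'
python3 -m handwheel '[{"delta_rot":[0,0,0],"xyz":[0,0,0],"hand":1},{"delta_rot":[0,0,0],"xyz":[0,0,0],"hand":1},{"delta_rot":[0,0,0],"xyz":[0,0,0],"hand":1},{"delta_rot":[0,0,0],"xyz":[0,0,0],"hand":1},{"delta_rot":[0,0,0],"xyz":[0,0,0],"hand":1}]'
python3 - <<'E'
from h import *
s=bot.read_state();print(totool(s,[.543,.2504,.199]),s["force"],s["grasp_force"])
E
```

```text
time_s: 4.53
position: [0.4758, -0.1265, 0.202]
tcp_rot: [[-0.997, 0.083, 0.003], [0.083, 0.997, -0.002], [-0.003, -0.001, -1.0]]
force: [-0.6, 0.7, -2.3]
opening: 0.224
grasp_force: 29.9
time_s: 5.15
position: [0.475, -0.1261, 0.1991]
tcp_rot: [[-0.997, 0.083, -0.001], [0.083, 0.997, 0.0], [0.001, 0.0, -1.0]]
force: [-0.4, -0.6, -0.8]
opening: 0.227
grasp_force: 29.9
[-3.66669562e+01  3.80875035e+02  1.93822957e-01] [-0.36999671 -0.56569388 -0.83736514] 29.88744413101813
```

```bash
python3 -m handwheel '[{"delta_rot":[0,0,0],"xyz":[-5,40,0],"hand":1},{"delta_rot":[0,0,0],"xyz":[-12,95,0],"hand":1},{"delta_rot":[0,0,0],"xyz":[-20,150,0],"hand":1},{"delta_rot":[0,0,0],"xyz":[-30,205,0],"hand":1},{"delta_rot":[0,0,0],"xyz":[-37,250,0],"hand":1}]'
python3 -m handwheel '[{"delta_rot":[0,0,0],"xyz":[0,20,0],"hand":1},{"delta_rot":[0,0,0],"xyz":[0,20,0],"hand":1},{"delta_rot":[0,0,0],"xyz":[0,20,0],"hand":1},{"delta_rot":[0,0,0],"xyz":[0,20,0],"hand":1},{"delta_rot":[0,0,0],"xyz":[0,20,0],"hand":1}]'
python3 - <<'E'
from h import *
m=vision.camera_model("wrist");s=bot.read_state();im=vision.capture("wrist")
cv2.imwrite("pics/w2.png",cv2.cvtColor(im,cv2.COLOR_RGB2BGR))
print(s["position"],"expected socket px",proj(m,[.543,.2504,.066]))
np.savez("w2.npz",**m)
E
```

```text
time_s: 5.78
position: [0.5331, 0.122, 0.1994]
tcp_rot: [[-0.997, 0.082, 0.0], [0.082, 0.997, 0.0], [-0.0, 0.0, -1.0]]
force: [0.7, -0.2, -1.4]
opening: 0.227
grasp_force: 29.9
time_s: 6.4
position: [0.5344, 0.1387, 0.1996]
tcp_rot: [[-0.996, 0.084, -0.0], [0.084, 0.996, -0.0], [0.0, -0.0, -1.0]]
force: [0.2, -0.9, -1.5]
opening: 0.226
grasp_force: 29.9
[0.53437019 0.13866584 0.1996034 ] expected socket px [399.50004596 199.11907348]
```

View pics/w2.png

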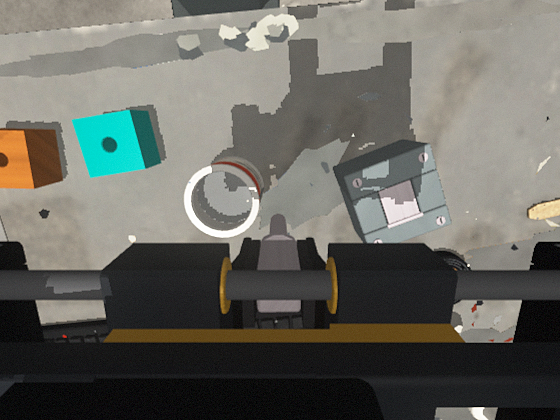

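The wrist view shows the socket screws at (357,184), (423,157), (442,218) and (377,241), centred on (399.8,200). That agrees with the expected (399.5,199). The pin's foot is at about (279,215).

```bash
python3 - <<'E'
from h import *
m=dict(np.load("w2.npz"));s=bot.read_state()
P=np.array([ray(m,q,.066) for q in [(357,184),(423,157),(442,218),(377,241)]]);print(P.round(4),P.mean(0).round(4))
d=P[2]+P[3]-P[0]-P[1];print("yaw",np.degrees(np.arctan2(d[1],d[0])))
print("foot proj",proj(m,[*s["position"][:2],.1206]), "6mm fwd edge",proj(m,[s["position"][0]-.006,s["position"][1],.1206]))
im=cv2.imread("pics/w2.png")[204:240,262:298].max(2);print(im[::2,::2])
o=P.mean(0);print(totool(s,[o[0],o[1],.199]))
E
```

```text
[[0.5253 0.2113 0.066 ]
 [0.5057 0.2708 0.066 ]
 [0.5649 0.2907 0.066 ]
 [0.583  0.2294 0.066 ]] [0.5447 0.2506 0.066 ]
yaw 17.988039941787537
foot proj [279.34334961 217.4372956 ] 6mm fwd edge [278.67855735 209.93389374]
[[151 146 150 147 143 146 140 142 138 139 145 137 140 139 141 138 137 143]
 [140 148 142 143 141 139 139 137 137 140 140 142 140 141 140 143 140 139]
 [133 140 143 137 141 138 139 135 135 137 137 142 142 136 144 140 141 139]
 [141 140 138 142 139 136 140 136 135 140 139 139 138 137 139 144 141 142]
 [143 144 140 141 136 141 135 136 142 142 143 138 136 140 142 141 137 146]
 [144 138 139 142 140 143 126 109  97 110 128 135 139 136 142 139 138 144]
 [147 142 141 143 140 114  99  95  97  96  95 124 136 140 140 138 136 142]
 [142 140 139 143 130  97  97  93 100  99 100 106 145 138 142 139 142 143]
 [139 139 143 142 133  96 101  97  98 100  95  94 146 143 139 142 143 143]
 [145 148 140 145 119 101  99  98  96 101  99  99 142 139 142 143 141 144]
 [140 137 142 160  98 103  96  98  94  95  94  92 140 175 152 142 140 141]
 [136 153 166 172 101  98  99  99  97  95 102  99 128 174 165 142 143 146]
 [171 170 167 175  85  96 103  99  98  98  97  98 118 175 172 139 151 171]
 [167 171 168 176  89  98  96  99  99 101 100  98 115 174 171 170 167 166]
 [168 165 167 168  94  98  99  99  99  96  99 100 101 149 173 165 167 166]
 [168 168 170 139  96 101 107 104 107 109 108  96 103 109 168 170 170 170]
 [170 134  89  93 116 149 155 157 162 160 157 150 128  91  90 140 173 168]
 [140  93 117 154 160 151 152 151 150 152 154 156 157 170 137 101 135 181]]
[ -0.8773864  112.17652631   0.5939437 ]
```

```bash
python3 -m handwheel '[{"delta_rot":[0,0,0],"xyz":[0,25,0],"hand":1},{"delta_rot":[0,0,0],"xyz":[0,55,0],"hand":1},{"delta_rot":[0,0,0],"xyz":[0,90,0],"hand":1},{"delta_rot":[0,0,0],"xyz":[0,113,0],"hand":1},{"delta_rot":[0,0,0],"xyz":[0,113,0],"hand":1}]'
python3 -m handwheel '[{"delta_rot":[0,0,0],"xyz":[0,0,10],"hand":1},{"delta_rot":[0,0,0],"xyz":[0,0,22],"hand":1},{"delta_rot":[0,0,0],"xyz":[0,0,35],"hand":1},{"delta_rot":[0,0,0],"xyz":[0,0,40],"hand":1},{"delta_rot":[0,0,0],"xyz":[0,0,40],"hand":1}]'
python3 - <<'E'
from h import *
import time
m=vision.camera_model("wrist");im=vision.capture("wrist")
cv2.imwrite("pics/w3.png",cv2.resize(cv2.cvtColor(im,cv2.COLOR_RGB2BGR)[130:280,190:370],None,fx=4,fy=4))
s=bot.read_state();print(s["position"],s["force"],totool(s,[.5435,.2515,.1035]));print("centre px",proj(m,[.5447,.2506,.066]),"tcp foot",proj(m,[*s["position"][:2],s["position"][2]-.079]))
E
```

```text
time_s: 7.08
position: [0.5437, 0.2534, 0.1995]
tcp_rot: [[-0.997, 0.081, 0.0], [0.081, 0.997, 0.0], [-0.0, 0.0, -1.0]]
force: [-0.6, -0.7, -2.1]
opening: 0.223
grasp_force: 29.9
time_s: 7.7
position: [0.5434, 0.2521, 0.1588]
tcp_rot: [[-0.997, 0.083, -0.001], [0.083, 0.997, -0.0], [0.001, -0.0, -1.0]]
force: [0.6, 0.4, -0.5]
opening: 0.226
grasp_force: 29.9
[0.54379437 0.25229178 0.15933433] [-0.42050817 -0.08768114 -1.4718074 ] [ 0.21619564 -0.80692941 55.83446893]
centre px [277.38707999 214.18633271] tcp foot [279.41245289 218.22507628]
```

View pics/w3.png

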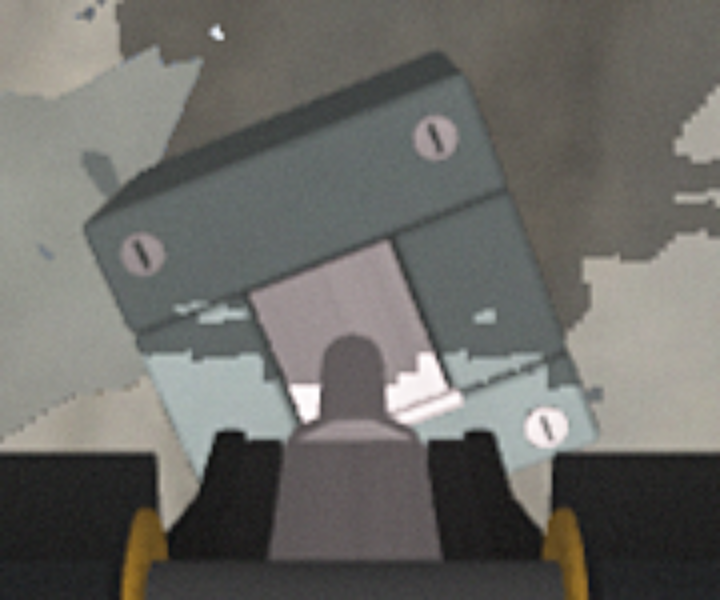

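The crop shows the foot's front edge at about px (278,214). The diagonal of the socket's screws is centred at px (276,215), so the foot is over the shutter. I'll check the offset between foot and axis.

```bash
python3 - <<'E'
from h import *
m=vision.camera_model("wrist");s=bot.read_state()
P=ray(m,(276.1,215.1),.066);z=s["position"][2]-.079
e=ray(m,(278.2,213.8),z+.0015)
c=np.array([-.083,.997]);print("socket",P,"foot edge",e,"foot centre~",e[:2]+[.0052,-.0004],"tcp",s["position"])
E
```

```text
socket [0.54601565 0.24969452 0.066     ] foot edge [0.54036797 0.25190065 0.08183433] foot centre~ [0.54556797 0.25150065] tcp [0.54379437 0.25229178 0.15933433]
```

```bash
python3 -m handwheel '[{"delta_rot":[0,0,0],"xyz":[-0.5,-1.5,4],"hand":1},{"delta_rot":[0,0,0],"xyz":[-0.5,-1.5,12],"hand":1},{"delta_rot":[0,0,0],"xyz":[-0.5,-1.5,22],"hand":1},{"delta_rot":[0,0,0],"xyz":[-0.5,-1.5,32],"hand":1},{"delta_rot":[0,0,0],"xyz":[-0.5,-1.5,40],"hand":1}]'
python3 -m handwheel '[{"delta_rot":[0,0,0],"xyz":[0,0,2],"hand":1},{"delta_rot":[0,0,0],"xyz":[0,0,5],"hand":1},{"delta_rot":[0,0,0],"xyz":[0,0,8],"hand":1},{"delta_rot":[0,0,0],"xyz":[0,0,10],"hand":1},{"delta_rot":[0,0,0],"xyz":[0,0,10],"hand":1}]'
```

```text
time_s: 8.38
position: [0.5436, 0.2508, 0.1185]
tcp_rot: [[-0.997, 0.083, -0.001], [0.083, 0.997, -0.0], [0.001, -0.0, -1.0]]
force: [-0.9, -0.7, -0.3]
opening: 0.228
grasp_force: 29.9
time_s: 9.0
position: [0.5439, 0.2508, 0.1094]
tcp_rot: [[-0.997, 0.083, -0.0], [0.083, 0.997, -0.0], [0.0, -0.0, -1.0]]
force: [0.5, 0.1, -2.6]
opening: 0.229
grasp_force: 29.9
```

```bash
python3 -m handwheel '[{"delta_rot":[0,0,0],"xyz":[0,0,1.5],"hand":1},{"delta_rot":[0,0,0],"xyz":[0,0,3],"hand":1},{"delta_rot":[0,0,0],"xyz":[0,0,4],"hand":1},{"delta_rot":[0,0,0],"xyz":[0,0,5],"hand":1},{"delta_rot":[0,0,0],"xyz":[0,0,5],"hand":1}]'
python3 -m handwheel '[{"delta_rot":[0,0,0],"xyz":[0,0,0.5],"hand":1},{"delta_rot":[0,0,0],"xyz":[0,0,1],"hand":1},{"delta_rot":[0,0,0],"xyz":[0,0,1],"hand":1},{"delta_rot":[0,0,0],"xyz":[0,0,1],"hand":1},{"delta_rot":[0,0,0],"xyz":[0,0,1],"hand":1}]'
```

```text
time_s: 9.62
position: [0.5442, 0.2509, 0.1048]
tcp_rot: [[-0.997, 0.083, 0.0], [0.083, 0.997, 0.0], [-0.0, 0.0, -1.0]]
force: [-1.1, -0.4, 2.0]
opening: 0.225
grasp_force: 29.9
time_s: 10.25
position: [0.5442, 0.2509, 0.1037]
tcp_rot: [[-0.997, 0.083, 0.0], [0.083, 0.997, 0.0], [-0.0, 0.0, -1.0]]
force: [-0.8, -0.1, 4.6]
opening: 0.225
grasp_force: 29.9
```

Contact on the floor, about 6 N net. Starting the circular search at radius 5.5 mm.

```bash
python3 -m handwheel '[{"delta_rot":[0,0,0],"xyz":[1.5,0,0],"hand":1},{"delta_rot":[0,0,0],"xyz":[3,0,0],"hand":1},{"delta_rot":[0,0,0],"xyz":[4.5,0,0],"hand":1},{"delta_rot":[0,0,0],"xyz":[5.5,0,0],"hand":1},{"delta_rot":[0,0,0],"xyz":[5.5,0,0],"hand":1}]'
```

```text
time_s: 10.88
position: [0.5393, 0.2516, 0.1039]
tcp_rot: [[-0.997, 0.083, 0.002], [0.083, 0.997, 0.001], [-0.002, 0.001, -1.0]]
force: [2.9, 0.2, 3.4]
opening: 0.226
grasp_force: 29.9
```

```bash
python3 -m handwheel '[{"delta_rot":[0,0,0],"xyz":[-0.1,0.9,0],"hand":1},{"delta_rot":[0,0,0],"xyz":[-0.3,1.9,0],"hand":1},{"delta_rot":[0,0,0],"xyz":[-0.7,2.8,0],"hand":1},{"delta_rot":[0,0,0],"xyz":[-0.7,2.8,0],"hand":1},{"delta_rot":[0,0,0],"xyz":[-0.7,2.8,0],"hand":1}]'
```

```text
time_s: 11.5
position: [0.5387, 0.2536, 0.1033]
tcp_rot: [[-0.997, 0.083, -0.002], [0.083, 0.997, -0.001], [0.002, -0.001, -1.0]]
force: [1.2, -5.0, 4.5]
opening: 0.23
grasp_force: 29.9
```

```bash
python3 -m handwheel '[{"delta_rot":[0,0,0],"xyz":[-0.6,0.8,0],"hand":1},{"delta_rot":[0,0,0],"xyz":[-1.2,1.4,0],"hand":1},{"delta_rot":[0,0,0],"xyz":[-2,2,0],"hand":1},{"delta_rot":[0,0,0],"xyz":[-2,2,0],"hand":1},{"delta_rot":[0,0,0],"xyz":[-2,2,0],"hand":1}]'
```

```text
time_s: 12.12
position: [0.5405, 0.2559, 0.1032]
tcp_rot: [[-0.997, 0.083, -0.003], [0.083, 0.997, -0.0], [0.003, -0.0, -1.0]]
force: [-2.9, -2.8, 5.4]
opening: 0.227
grasp_force: 29.9
```

```bash
python3 -m handwheel '[{"delta_rot":[0,0,0],"xyz":[-0.9,0.4,0],"hand":1},{"delta_rot":[0,0,0],"xyz":[-1.8,0.6,0],"hand":1},{"delta_rot":[0,0,0],"xyz":[-2.8,0.7,0],"hand":1},{"delta_rot":[0,0,0],"xyz":[-2.8,0.7,0],"hand":1},{"delta_rot":[0,0,0],"xyz":[-2.8,0.7,0],"hand":1}]'
```

```text
time_s: 12.75
position: [0.5447, 0.2568, 0.1036]
tcp_rot: [[-0.997, 0.083, 0.0], [0.083, 0.997, 0.001], [-0.0, 0.001, -1.0]]
force: [-3.7, -0.1, 3.7]
opening: 0.225
grasp_force: 30.0
```

```bash
python3 -m handwheel '[{"delta_rot":[0,0,0],"xyz":[-0.9,-0.1,0],"hand":1},{"delta_rot":[0,0,0],"xyz":[-1.8,-0.3,0],"hand":1},{"delta_rot":[0,0,0],"xyz":[-2.8,-0.7,0],"hand":1},{"delta_rot":[0,0,0],"xyz":[-2.8,-0.7,0],"hand":1},{"delta_rot":[0,0,0],"xyz":[-2.8,-0.7,0],"hand":1}]'
```

```text
time_s: 13.38
position: [0.5478, 0.2552, 0.1033]
tcp_rot: [[-0.997, 0.083, 0.001], [0.083, 0.997, -0.0], [-0.001, -0.0, -1.0]]
force: [-1.4, -0.5, -1.6]
opening: 0.228
grasp_force: 30.0
```

The vertical force has gone, so the foot is over the hole. Feeling down.

```bash
python3 -m handwheel '[{"delta_rot":[0,0,0],"xyz":[0,0,0.7],"hand":1},{"delta_rot":[0,0,0],"xyz":[0,0,1.4],"hand":1},{"delta_rot":[0,0,0],"xyz":[0,0,2],"hand":1},{"delta_rot":[0,0,0],"xyz":[0,0,2],"hand":1},{"delta_rot":[0,0,0],"xyz":[0,0,2],"hand":1}]'
```

```text
time_s: 14.0
position: [0.5476, 0.2552, 0.1016]
tcp_rot: [[-0.997, 0.083, 0.001], [0.083, 0.997, -0.0], [-0.001, -0.0, -1.0]]
force: [0.9, -1.7, -0.7]
opening: 0.224
grasp_force: 30.0
```

```bash
python3 -m handwheel '[{"delta_rot":[0,0,0],"xyz":[0,0,1],"hand":1},{"delta_rot":[0,0,0],"xyz":[0,0,2],"hand":1},{"delta_rot":[0,0,0],"xyz":[0,0,3],"hand":1},{"delta_rot":[0,0,0],"xyz":[0,0,4],"hand":1},{"delta_rot":[0,0,0],"xyz":[0,0,4],"hand":1}]'
```

```text
time_s: 14.62
position: [0.5475, 0.2552, 0.0975]
tcp_rot: [[-0.997, 0.083, 0.0], [0.083, 0.997, -0.0], [-0.0, -0.0, -1.0]]
force: [1.8, -4.5, 1.0]
opening: 0.227
grasp_force: 30.0
```

```bash
python3 -m handwheel '[{"delta_rot":[0,0,0],"xyz":[-0.3,-0.6,0],"hand":1},{"delta_rot":[0,0,0],"xyz":[-0.3,-0.6,1],"hand":1},{"delta_rot":[0,0,0],"xyz":[-0.3,-0.6,2],"hand":1},{"delta_rot":[0,0,0],"xyz":[-0.3,-0.6,3],"hand":1},{"delta_rot":[0,0,0],"xyz":[-0.3,-0.6,3],"hand":1}]'
```

```text
time_s: 15.25
position: [0.5475, 0.2549, 0.0944]
tcp_rot: [[-0.997, 0.083, -0.0], [0.083, 0.997, 0.0], [0.0, 0.0, -1.0]]
force: [1.3, -3.1, -0.7]
opening: 0.224
grasp_force: 30.0
```

```bash
python3 -m handwheel '[{"delta_rot":[0,0,0],"xyz":[-0.3,-0.7,0],"hand":1},{"delta_rot":[0,0,0],"xyz":[-0.3,-0.7,1],"hand":1},{"delta_rot":[0,0,0],"xyz":[-0.3,-0.7,2],"hand":1},{"delta_rot":[0,0,0],"xyz":[-0.3,-0.7,3],"hand":1},{"delta_rot":[0,0,0],"xyz":[-0.3,-0.7,3],"hand":1}]'
python3 -m handwheel '[{"delta_rot":[0,0,0],"xyz":[0,0,0.7],"hand":1},{"delta_rot":[0,0,0],"xyz":[0,0,1.4],"hand":1},{"delta_rot":[0,0,0],"xyz":[0,0,1.4],"hand":1},{"delta_rot":[0,0,0],"xyz":[0,0,1.4],"hand":1},{"delta_rot":[0,0,0],"xyz":[0,0,1.4],"hand":1}]'
```

```text
time_s: 15.88
position: [0.5474, 0.2542, 0.0913]
tcp_rot: [[-0.997, 0.083, -0.001], [0.083, 0.997, 0.0], [0.001, 0.0, -1.0]]
force: [0.4, -0.2, -1.4]
opening: 0.229
grasp_force: 30.0
time_s: 16.5
position: [0.5475, 0.2541, 0.0901]
tcp_rot: [[-0.997, 0.083, -0.001], [0.083, 0.997, -0.0], [0.001, -0.0, -1.0]]
force: [-0.9, -0.3, -1.4]
opening: 0.229
grasp_force: 30.0
```

Foot at about 11 mm and no contact yet. Small steps to the bottom.

```bash
python3 -m handwheel '[{"delta_rot":[0,0,0],"xyz":[0,0,0.4],"hand":1},{"delta_rot":[0,0,0],"xyz":[0,0,0.8],"hand":1},{"delta_rot":[0,0,0],"xyz":[0,0,0.8],"hand":1},{"delta_rot":[0,0,0],"xyz":[0,0,0.8],"hand":1},{"delta_rot":[0,0,0],"xyz":[0,0,0.8],"hand":1}]'
```

```text
time_s: 17.12
position: [0.5478, 0.2541, 0.0895]
tcp_rot: [[-0.997, 0.083, 0.0], [0.083, 0.997, 0.0], [-0.0, 0.0, -1.0]]
force: [-0.9, -0.0, -1.2]
opening: 0.225
grasp_force: 30.0
```

```bash
python3 -m handwheel '[{"delta_rot":[0,0,0],"xyz":[0,0,0.2],"hand":1},{"delta_rot":[0,0,0],"xyz":[0,0,0.4],"hand":1},{"delta_rot":[0,0,0],"xyz":[0,0,0.4],"hand":1},{"delta_rot":[0,0,0],"xyz":[0,0,0.4],"hand":1},{"delta_rot":[0,0,0],"xyz":[0,0,0.4],"hand":1}]'
```

```text
time_s: 17.75
position: [0.5478, 0.2541, 0.089]
tcp_rot: [[-0.997, 0.083, 0.0], [0.083, 0.997, 0.0], [-0.0, 0.0, -1.0]]
force: [-0.3, -0.3, 1.4]
opening: 0.226
grasp_force: 30.0
```

It bottomed with about 3 N, so the pin is home while held. Release, then withdraw upward.

```bash
python3 -m handwheel '[{"delta_rot":[0,0,0],"xyz":[0,0,0],"hand":0.2},{"delta_rot":[0,0,0],"xyz":[0,0,0],"hand":0},{"delta_rot":[0,0,0],"xyz":[0,0,0],"hand":0},{"delta_rot":[0,0,0],"xyz":[0,0,0],"hand":0},{"delta_rot":[0,0,0],"xyz":[0,0,0],"hand":0}]'
python3 -m handwheel '[{"delta_rot":[0,0,0],"xyz":[0,0,-5],"hand":0},{"delta_rot":[0,0,0],"xyz":[0,0,-20],"hand":0},{"delta_rot":[0,0,0],"xyz":[0,0,-50],"hand":0},{"delta_rot":[0,0,0],"xyz":[0,0,-90],"hand":0},{"delta_rot":[0,0,0],"xyz":[0,0,-110],"hand":0}]'
python3 -m handwheel '[{"delta_rot":[0,0,0],"xyz":[0,0,0],"hand":0},{"delta_rot":[0,0,0],"xyz":[0,0,0],"hand":0},{"delta_rot":[0,0,0],"xyz":[0,0,0],"hand":0},{"delta_rot":[0,0,0],"xyz":[0,0,0],"hand":0},{"delta_rot":[0,0,0],"xyz":[0,0,0],"hand":0}]'
python3 - <<'E'
from h import *
im=cv2.cvtColor(vision.capture("scene"),cv2.COLOR_RGB2BGR)
cv2.imwrite("pics/end.png",cv2.resize(im[90:290,140:340],None,fx=3,fy=3))
E
```

```text
time_s: 18.38
position: [0.5478, 0.2541, 0.0889]
tcp_rot: [[-0.997, 0.083, 0.0], [0.083, 0.997, 0.0], [-0.0, 0.0, -1.0]]
force: [0.3, 0.1, 0.2]
opening: 0.499
grasp_force: 0.0
time_s: 19.0
position: [0.549, 0.2545, 0.2026]
tcp_rot: [[-0.997, 0.083, 0.005], [0.083, 0.997, 0.001], [-0.005, 0.002, -1.0]]
force: [-0.5, 0.4, -0.4]
opening: 0.502
grasp_force: 0.0
time_s: 19.62
position: [0.5475, 0.254, 0.1983]
tcp_rot: [[-0.997, 0.083, -0.001], [0.083, 0.997, -0.0], [0.001, -0.0, -1.0]]
force: [0.5, 0.8, -0.3]
opening: 0.504
grasp_force: 0.0
```

View pics/end.png

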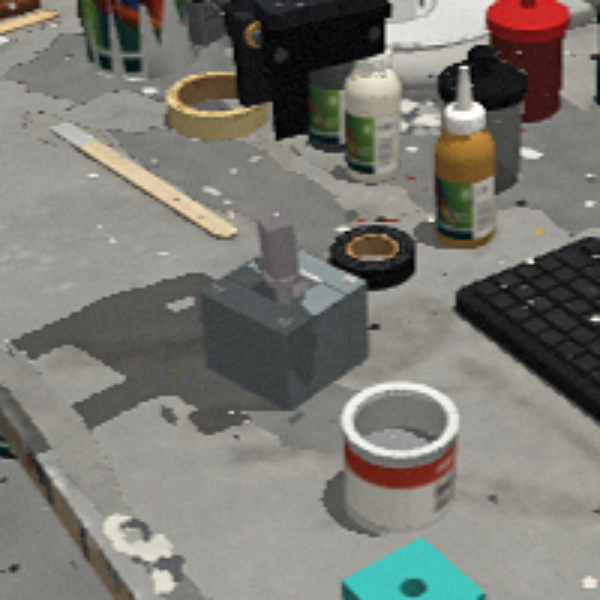

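The pin stands in the socket but appears to lean. A closer look follows, using the scene and wrist views.

```bash
python3 - <<'E'
from h import *
a=cv2.cvtColor(vision.capture("scene"),cv2.COLOR_RGB2BGR)[155:230,195:270]
b=cv2.cvtColor(vision.capture("wrist"),cv2.COLOR_RGB2BGR)[140:290,200:350]
m=vision.camera_model("scene")
print(bot.read_state()["force"])
for z in(.07,.076,.118):print(z,proj(m,[.5478,.2541,z]))
w=vision.camera_model("wrist");print("wrist home head",proj(w,[.5478,.2541,.118]),proj(w,[.5478,.2541,.07]))
c=np.hstack([cv2.resize(a,(400,400),interpolation=cv2.INTER_CUBIC),cv2.resize(b,(400,400),interpolation=cv2.INTER_CUBIC)]);cv2.imwrite("pics/end2.png",c)
E
```

```text
[-0.31869336  0.12254236  0.77150489]
0.07 [234.68434189 181.01368517]
0.076 [234.51537948 178.54734061]
0.118 [233.29850419 160.78461069]
wrist home head [279.14125087 216.91624014] [279.06281108 201.49373783]
```

View pics/end2.png

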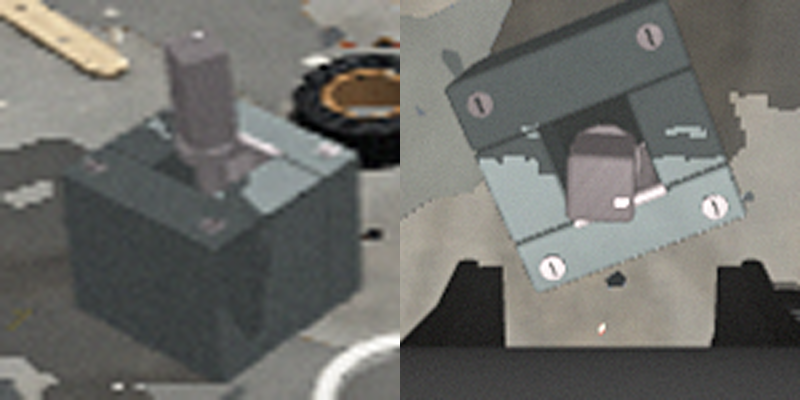

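The wrist view shows the collar just above the block and the head's top face at about px (275,211). The shutter leans on the pin from its hinge side. I'll triangulate the head top to confirm depth and tilt before handing in.

```bash
python3 - <<'E'
from h import *
def line(n,uv):
    m=vision.camera_model(n);a=ray(m,uv,.2);b=ray(m,uv,0.);return a,(b-a)/np.linalg.norm(b-a)
def tri(u,v):
    L=[line("wrist",u),line("scene",v)];A=[np.eye(3)-np.outer(d,d) for a,d in L]
    p=np.linalg.solve(sum(A),sum(M@a for M,(a,d) in zip(A,L)));return p,[np.linalg.norm(M@(p-a)) for M,(a,d) in zip(A,L)]
print("head",tri((275,211),(231.6,162.9)))
print("axis ref: socket centre .545,.2500; TCP home .5478,.2541")
# wrist-only rays at home height
w=vision.camera_model("wrist");print(ray(w,(275,211),.117),"collar far edge",ray(w,(275.9,187.6),.074))
E
```

```text
head (array([0.542803  , 0.25140761, 0.1163504 ]), [np.float64(0.0004727420850263268), np.float64(0.0004727420850263651)])
axis ref: socket centre .545,.2500; TCP home .5478,.2541
[0.54308791 0.25128945 0.117     ] collar far edge [0.53378177 0.25242588 0.074     ]
```

The head top is at z = 116 mm, where a home pin would be 118, and its lean is about 0.05–0.1 rad. The pin is home and released, and the robot is clear.

```bash
python3 -c "
from rig import workorder
print(workorder.hand_in())"
```

```text
the job is handed in; nothing more can be done
None
```

The job is handed in, but no verdict came back: the pin is home in the blind hole, released and leaning about 0.05–0.1 rad under the shutter (limit 0.2). I saw about 7 N at most bearing on the socket at my readings, nothing touched the tin, tape or marker, and it took about 20 s of the 64 s.

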